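Open a figure case with a spring-button lock

TASK

Open the figure case: with a fingertip press the square red spring button right down through the thumb hole in the lid and, while it is down, push the lid out over the button's end of the case until the button springs up in the lid's second hole and locks the lid open. Only press and push: do not lift or shove the case away from where it stands, do not touch or upset the figures inside, and leave the paints, ink and brush beside it alone.

Things in the scene. Friction and masses are not known exactly. Their poses are not given: they have to be found in the camera images.
- case: pale wooden figure case with a clear sliding lid, 220 x 120 x 58 mm, 1.4 to 2.1 kg, loose on rubber feet on the 2 mm cutting mat. Origin: centre of its underside, heights count from there. Its x axis runs lengthwise and points to the end with the red button; the lid slides open that way. At -x a 58 mm high wall closes it; the side walls, outer faces at y = +-60 mm, carry the lid in grooves and are 58 mm high
- case_end (a point): middle of the top of the case's low end wall at +x (107 mm from the case's centre), 43 mm above the case's underside. The block round the button is as high as this, so a fingertip at the height of the pressed button (45 mm) clears both as it goes out over this end with the lid
- button_top (a point): centre of the top of the square red spring button, 36 x 36 mm, 80 mm from the case's centre along its +x. It stands up through the lid's thumb hole and so locks the lid. It moves straight down: top 63 mm above the case's underside when up (10 mm proud of the lid), 45 mm when fully pressed (3 mm below the lid's underside)
- button (a joint): travel of the red button, m: 0 up, 0.018 fully down (a stop). Its spring pushes back with 3 N at first, 6 N fully down. The lid passes over it only beyond 0.015; released before that it springs up. Once the lid covers it, it stays down by itself (about 0.015) until the second hole comes over it and it springs up
- thumb_edge (a point): on the lid: middle of the thumb hole's edge towards the case's +x, at the lid's top. The hole, 42 x 42 mm, reaches back from here towards -x; shut, it is centred on the button. A fingertip up to 38 mm across fits in. A black ridge 64 mm wide, 8 mm high stands along this edge, flush with it: the finger in the hole pushes edge and ridge
- second_hole (a point): on the lid: centre of its second square hole, 42 x 42 mm with a black rim, at the lid's top, 85 mm behind the centre of the thumb hole. The lid is 213 x 107 mm and 5 mm thick, its underside 48 mm and its top 53 mm above the case's underside
- lid (a joint): how far the lid has slid open along the case's +x, m: 0 shut, at most 0.087 (a stop). Locked shut by the button at 0 to 0.003 (play), locked open by it at 0.082 to 0.087. Sliding it takes about 1 N, about 2 N while the button rubs beneath it
- figure_0: grey model figure on a black round base, about 28 mm across and 34 mm high, standing loose in a cell of the case under the lid; origin at the centre of its underside, z up. Not to be touched
- figure_1: grey model figure on a grey round base, about 28 mm across and 34 mm high, standing loose in a cell of the case under the lid; origin at the centre of its underside, z up. Not to be touched
- figure_3: grey model figure on a black round base, about 28 mm across and 34 mm high, standing loose in a cell of the case under the lid; origin at the centre of its underside, z up. Not to be touched
- figure_5: grey model figure holding up a broad blade, on a black round base, about 28 mm across and 34 mm high, standing loose in a cell of the case under the lid; origin at the centre of its underside, z up. Not to be touched
- paint_pot_0: blue paint pot with a black lid, 33 mm across and 43 mm high, standing on the mat; origin at the centre of its underside, z up. A bystander on the case's +y side
- paint_pot_5: mustard paint pot with a black lid, 30 mm across and 49 mm high, standing on the mat; origin at the centre of its underside, z up. A bystander on the case's +y side
- ink_bottle: black ink bottle, 29 mm across and 70 mm high, standing on the mat; origin at the centre of its underside, z up. A bystander on the case's +y side
- brush_0: red paint brush lying flat, 169 mm long, 8 mm thick, its origin midway along it on the mat. A bystander on the case's +y side

How it is judged (in metres and radians):
On the way, in this order (a step that is already met when the one before it is completed fails the run):
1. the red button is pressed right down while the lid is still shut (value of joint button above 0.0155 m and value of joint lid below 0.01 m and contact force between the fingers and button above 0.5 N), for 0.1 s.
2. the lid slides over the pressed button (value of joint lid between 0.02 and 0.08 m and value of joint button above 0.013 m), for 0.05 s.
At the end, for the whole second after the job is handed in: the lid is open by at least 81 mm, the button is up again in the second hole (within 3 mm of its top position), the case is at rest within 25 mm of where it stood, and figures, pots and ink bottle stand upright (within 0.4 rad) (value of joint lid above 0.081 m and value of joint button below 0.003 m and linear speed of case below 0.02 m/s and distance of case from where it was at the start of the episode below 0.025 m and angle between each of figure_0, figure_1, figure_3, figure_5, paint_pot_0, paint_pot_5, ink_bottle's own z axis and vertical below 0.4 rad); the robot touches nothing.
It fails at once if the case is lifted, tipped or shoved more than 25 mm (height (world z) of case above 0.01 m or angle between case's own z axis and vertical above 0.1 rad or distance of case from where it was at the start of the episode above 0.025 m).
It fails at once if a figure is touched, taken out of the case or knocked over (contact force between any of the arm, the fingers and figure_0 above 0.3 N or height (world z) of any of figure_0, figure_1, figure_3, figure_5 above 0.027 m or angle between any of figure_0, figure_1, figure_3, figure_5's own z axis and vertical above 0.5 rad or contact force between any of the arm, the fingers and figure_1 above 0.3 N or contact force between any of the arm, the fingers and figure_3 above 0.3 N or contact force between any of the arm, the fingers and figure_5 above 0.3 N).
It fails at once if a paint pot, the ink bottle or the brush is moved more than 15 mm or knocked over (distance of any of paint_pot_0, paint_pot_5, ink_bottle, brush_0 from where it was at the start of the episode above 0.015 m or angle between any of paint_pot_0, paint_pot_5, ink_bottle's own z axis and vertical above 0.5 rad).
It also fails if it takes over 32 s, if anything falls off the work surface, if the arm or the gripper's body presses on something with over 40 N, if the wrist force passes 120 N, or if a joint passes its speed limit or range.

ROBOT

A 6-joint arm with a two-finger parallel gripper is mounted at the origin on a cart in front of the work surface, level with it; the furniture and walls round the work are solid. World frame = base frame: x ahead of the robot, y to its left, z up, the work surface at z = 0. Lengths are in m, angles in degrees, forces in N, time in s.
With the tool pointing down it reaches from about 0.35 to 0.875 m from the base axis. Payload 4.2 kg.
Tool frame: the origin (TCP) lies on the centre line of the jaws, within the pads' length; the fingertips stand tip_reach ahead of it and the grasp point (between the pads) is the TCP (tip_reach is the distance from the TCP to the fingertips, in m); z points along the fingers, y is the line along which they close (so a half turn about z gives the same grasp; the last joint's range is limited). The gripper opens to 87 mm and grips with 3 to 60 N. Pads are 19 mm wide; open, the fingers measure 117 mm over their backs; the gripper's body (75 mm by 190 mm) begins 51 mm behind the grasp point.
Start: joints at [14.817, 22.042, 0.453, 0, -68.411, -14.817], TCP at [0.625, 0, 0.242] pointing down, gripper open.
Joint ranges: [-179.83, 179.83], [-69.29, 118.12], [-61.27, 80.66], [-181.25, 117.63], [-171.15, -9.14], [-177.46, 177.46]. Speed limits (degrees/s): [159.86, 159.86, 180, 180, 180, 180].

INTERFACE

Orientations are given as a 3x3 rotation matrix whose columns are the frame's x, y, z axes.
In Python, from station import sense, capture, finish_job, tip_reach gives the robot as it stands.
- The arm moves only by the tool arm_command, never from a script. Its argument "deltas" is a list of rows, each a list of 7 numbers: the turn, a rotation vector about the tool's x, y, z in rad, then the shift along the tool's x, y, z in cm, then the closure, from -1 (fully open) to 1 (shut), so that 0 is half open. In form: [[rx, ry, rz, dx, dy, dz, hand], ...]. A call has 1 to 8 rows; each row is the pose to reach, as a shift and turn from the pose commanded when the call began, along the tool's axes at that moment; what a row does not reach only later rows make up. A row lasts 1/12 s, in which the tool goes at most 41.7 mm and 7.16 degrees, less where a joint would pass 70% of its speed; a pose out of reach is approached as far as the arm can. A call with a gripper value outside its range is refused whole. The fingers move at their own pace and stop on an object; the grip force is fixed at half the most. Time passes only in rows, so rows that repeat a pose let the fingers close. It gives the time, the measured TCP pose, the force, the opening and the grip force at its end, in the units of the state.
- sense(): the state, without advancing time (a new reading comes with each control period).
- capture(name): name is "scene" or "side" or "wrist"; returns a dict with "pixels" (400x640x3 uint8, blue, green, red), "fovy" (degrees; the focal length in pixels is half the picture's height over the tangent of half this angle, whatever the lens; pixels are square), "cx", "cy" (the principal point, pixels), "k1" (the pictures are not rectified: a ray, as slopes to the right and down, at radius r is drawn at 1 + k1 r^2 times it, then the intrinsics apply), "rvec" (rotation vector, rad) and "tvec" (3), from world to camera coordinates, as OpenCV has them. Camera axes: x right, y down, z forward; pixel columns grow to the right and rows downward; lengths in m; the calibration is good to about 2 mm. A picture is of the moment at which its call begins. There is no depth.
- finish_job(): hands the job in; it is judged then, once.
The state is a dict: "time_s": time; "joints": joint angles; "joint_velocities": joint speeds; "effort": joint torques, N m; "tcp_pos": TCP position; "ee_rot": TCP orientation; "wrist_force": force on the tool from outside, world axes, zero at the start; "moment": the same for the moment, N m; "gripper_width": opening from 0.0 (shut) to 1.0 (fully open); "gripper_force": force on a finger pad.
Only numpy, scipy, OpenCV 4.12 (cv2) and the standard library are available. Lean on these libraries where they do the work, as an engineer would, in place of code of your own. Each camera call takes 0.05 s, during which the arm holds its last target. There are 200 camera calls.

## Working session

There is one attempt and no reset: what is moved stays moved. The work goes in short steps, Python scripts to look and compute and a tool call to move; the robot and the scene stay as the last step left them, time stands still between calls to the robot, and variables do not carry over. Pictures are saved under pics/ and viewed, at most 10 in all, crops included, and the job is handed in when it is done.

Besides the shell and the picture viewer there is one more tool, called after "Call:" in YAML: its name, and indented under it one key for each argument. arm_command: Moves the arm, as the interface text tells. Its arguments: {"type":"object","properties":{"deltas":{"type":"array"}},"required":["deltas"]}

```bash
mkdir -p pics; cat > h.py <<'E'
import numpy as np, cv2
from station import sense, capture, finish_job, tip_reach
def K(c):
    f=200/np.tan(np.radians(c["fovy"])/2); return np.array([[f,0,c["cx"]],[0,f,c["cy"]],[0,0,1.]])
def ray(c,uv):
    p=cv2.undistortPoints(np.array(uv,float).reshape(-1,1,2),K(c),np.array([c["k1"],0,0,0.]))[:,0]
    # exact inverse of 1+k1 r^2 is iterated by OpenCV
    R=cv2.Rodrigues(np.array(c["rvec"],float))[0]; t=np.array(c["tvec"],float).ravel()
    return -R.T@t, np.c_[p,np.ones(len(p))]@R
def onplane(c,uv,z):
    o,d=ray(c,uv); return o+d*((z-o[2])/d[:,2])[:,None]
def redmask(c):
    h=cv2.cvtColor(c["pixels"],cv2.COLOR_BGR2HSV)
    return (((h[...,0]<8)|(h[...,0]>172))&(h[...,1]>130)&(h[...,2]>70)).astype(np.uint8)*255
E
python3 - <<'E'
from h import *
print(tip_reach); s=sense(); print(s["time_s"],s["tcp_pos"],s["ee_rot"],s["gripper_width"])
for n in("scene","side","wrist"):
    c=capture(n); cv2.imwrite(f"pics/{n}0.png",c["pixels"])
    print(n,c["fovy"],c["k1"],ray(c,[[320,200]]))
    k,l,st,ce=cv2.connectedComponentsWithStats(redmask(c))
    for i in range(1,k):
        if st[i,4]>60: print(st[i],ce[i],onplane(c,[ce[i]],.065))
E
```

```text
0.019
0.0 [6.24443764e-01 3.01324234e-05 2.40457827e-01] [[-1.67323506e-04 -9.99997623e-01 -2.17376840e-03]
 [-9.99999981e-01  1.67547514e-04 -1.02868956e-04]
 [ 1.03232921e-04  2.17375115e-03 -9.99997632e-01]] 0.9990209721792508
scene 47.11235985485167 -0.0990695474240526 (array([-0.19548631,  0.74374226,  0.55762639]), array([[ 0.68451742, -0.44887331, -0.57459022]]))
[246  13  13  48 265] [251.50943396  36.54339623] [[ 1.46012041e+00 -7.58330880e-04  6.50000000e-02]]
[164  48  66  18 665] [197.61503759  55.92030075] [[1.33287641 0.26284443 0.065     ]]
[376 148   6  20  69] [378.2173913  157.46376812] [[0.46364691 0.16379053 0.065     ]]
[278 178  25  19 310] [290.14516129 186.63548387] [[0.45891838 0.38502909 0.065     ]]
[  1 183  37  16 141] [ 17.79432624 190.36879433] [[0.71936385 0.857843   0.065     ]]
[284 242  54  23 131] [311.78625954 253.15267176] [[0.27249475 0.44946562 0.065     ]]
[224 304  26  22 408] [236.74754902 313.91176471] [[0.21740576 0.60470894 0.065     ]]
[130 317  36  32 783] [147.23371648 332.07407407] [[0.24786329 0.72178088 0.065     ]]
side 43.32658721
[... 266 characters left out ...]
.50931667 0.19561874 0.065     ]]
[257 215  22  19 355] [267.47042254 224.05070423] [[0.46360721 0.39224905 0.065     ]]
[329 266  44  11 145] [349.20689655 270.79310345] [[0.30750761 0.47435532 0.065     ]]
[354 347  24  31 557] [364.994614  361.5475763] [[0.25849428 0.63448376 0.065     ]]
wrist 71.75377121384746 0.010973122150252026 (array([ 0.62394531, -0.06575271,  0.38294587]), array([[-0.01552519,  0.24376563, -0.96979783]]))
[ 85 146  24  23 211] [ 97.38388626 156.18957346] [[ 0.87068984 -0.0370316   0.065     ]]
[357 211  34  18 206] [373.09708738 219.15533981] [[0.55471277 0.03803048 0.065     ]]
[348 222  22  21 163] [357.71165644 232.83435583] [[0.5726384  0.05555984 0.065     ]]
```

View pics/scene0.png

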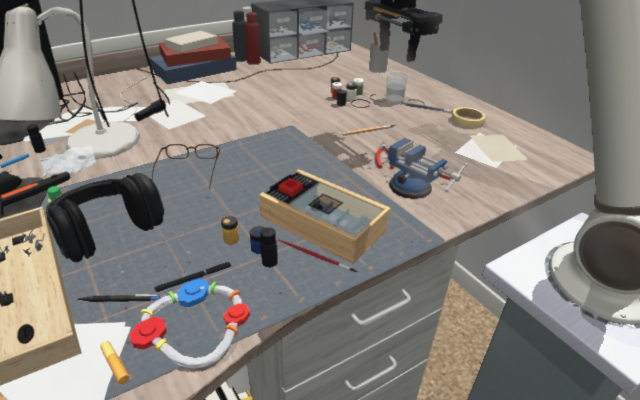

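View pics/wrist0.png

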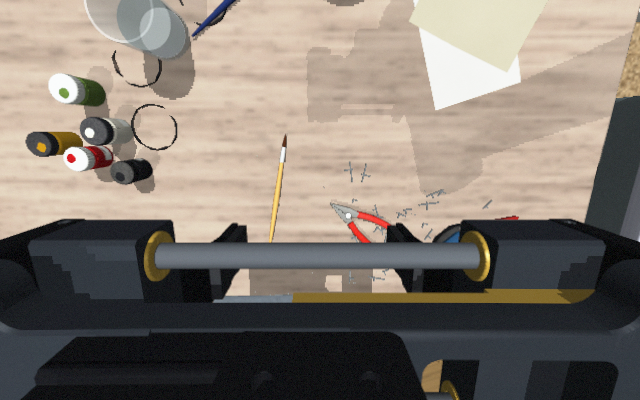

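The scene picture shows the case at about (262–390, 170–255) with the button at (290,187). The wrist camera does not see it yet, only tools and paints on the right. I'll enlarge the case in both fixed views.

```bash
python3 - <<'E'
import cv2,numpy as np
a=cv2.imread("pics/scene0.png")[155:275,215:405]; b=cv2.imread("pics/side0.png")[185:325,230:410]
r=lambda i:cv2.resize(i,None,fx=4,fy=4,interpolation=cv2.INTER_CUBIC)
cv2.imwrite("pics/cropA.png",r(a)); cv2.imwrite("pics/cropB.png",r(b))
E
```

```text
(no output)
```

View pics/cropA.png

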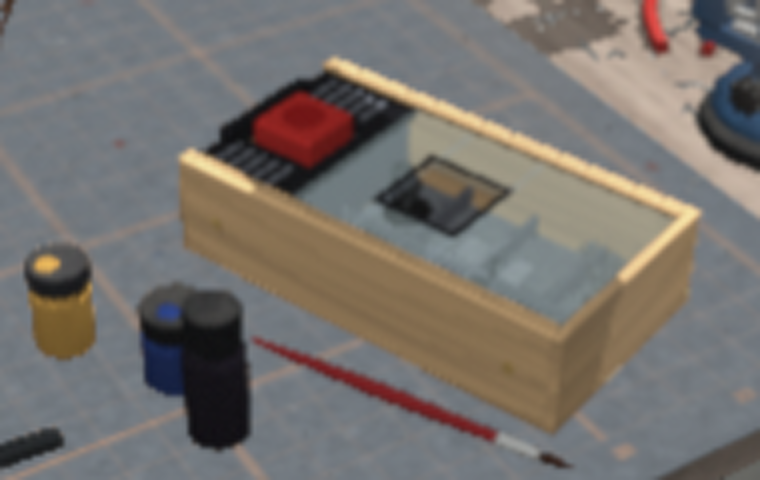

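View pics/cropB.png

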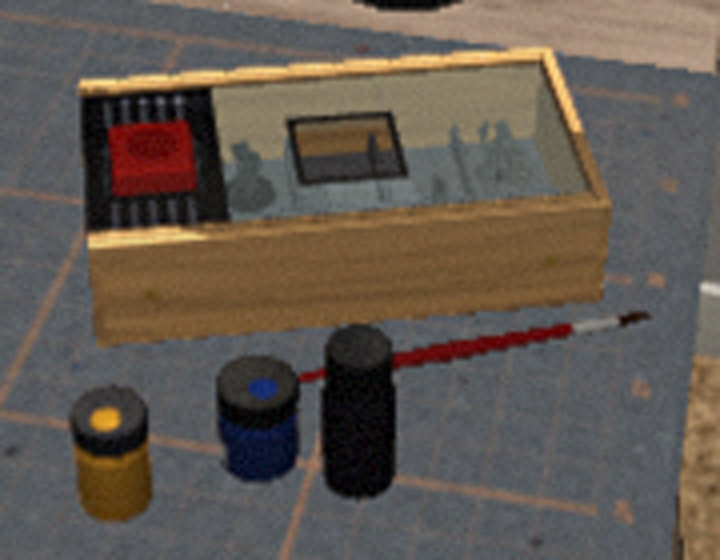

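```bash
python3 - <<'E'
from h import *
P={"scene":[[260,193.3],[298.3,170],[389.8,208.3],[355,237]],"side":[[252,245],[250,205.5],[367.5,197],[382,235.5]]}
B={"scene":[291.2,184.5],"side":[267.5,221.5]}
H={"scene":[[309,203.5],[324,194.5],[342.5,202.5],[328.5,214]],"side":[[303,231.5],[301.8,214.5],[328,213],[332,229]]}
cs={n:capture(n) for n in P}
def tri(a,b):
    (o,d),(p,e)=ray(cs["scene"],[a]),ray(cs["side"],[b]); d,e=d[0],e[0]
    s=np.linalg.lstsq(np.c_[d,-e],p-o,rcond=None)[0]; return (o+d*s[0]+p+e*s[1])/2, np.linalg.norm(o+d*s[0]-p-e*s[1])
for i in range(4): print("tri corner",*[np.round(v,4) for v in tri(P["scene"][i],P["side"][i])])
print("tri btn",*[np.round(v,4) for v in tri(B["scene"],B["side"])])
for n in P:
    q=onplane(cs[n],P[n],.060)[:,:2]; u=(q[0]+q[1]-q[2]-q[3])/2; v=(q[0]+q[3]-q[1]-q[2])/2
    c=q.mean(0); a=np.arctan2(u[1],u[0]); x=u/np.linalg.norm(u)
    print(n,q.round(4).tolist(),"L",np.linalg.norm(u),"W",np.linalg.norm(v),"yaw",np.degrees(a),np.degrees(np.arctan2(-v[0],v[1])),"c",c,"btn pred",c+.08*x)
    print(" btn",onplane(cs[n],[B[n]],.065)[0], "hole",onplane(cs[n],H[n],.055).mean(0),"pred",c-.005*x)
E
```

```text
tri corner [0.4743 0.4433 0.0591] 0.0019
tri corner [0.5162 0.334  0.0559] 0.002
tri corner [0.3118 0.2555 0.0564] 0.0026
tri corner [0.2713 0.3658 0.0602] 0.0066
tri btn [0.4686 0.3777 0.0605] 0.0027
scene [[0.4743, 0.4428], [0.5119, 0.3361], [0.3095, 0.2573], [0.2749, 0.3619]] L 0.21618858731239532 W 0.11165022057597192 yaw 21.681946378814963 18.860474490749215 c [0.39267716 0.34954236] btn pred [0.46701708 0.37909868]
 btn [0.46451551 0.37953798 0.065     ] hole [0.3879456  0.34739988 0.055     ] pred [0.38803092 0.34769509]
side [[0.4732, 0.4456], [0.5133, 0.341], [0.3107, 0.263], [0.27, 0.3707]] L 0.2168061019629327 W 0.11359808773690362 yaw 20.648225223301086 20.810121092273995 c [0.3918042  0.35507518] btn pred [0.46666525 0.38328553]
 btn [0.46574903 0.38537169 0.065     ] hole [0.38734672 0.35353027 0.055     ] pred [0.38712539 0.35331203]
```

Side and scene views agree that the button is at about (0.466, 0.382) with yaw 21°. The sizes match to within a few mm. Next I move to a viewing hover beyond the button end, with the jaws shut and tool y across the case.

Call:
arm_command:
  deltas:
    - [0, 0, 0.1, -3, 0.8, 0, 1]
    - [0, 0, 0.2, -6.5, 1.8, 0, 1]
    - [0, 0, 0.3, -10, 2.7, 0, 1]
    - [0, 0, 0.4, -13.5, 3.6, 0, 1]
    - [0, 0, 0.5, -17, 4.6, 0, 1]
    - [0, 0, 0.6, -20.5, 5.5, 0, 1]
    - [0, 0, 0.7, -24, 6.4, 0, 1]
    - [0, 0, 0.8, -27, 7.2, 0, 1]

```text
time_s: 0.92
tcp_pos: [0.5521, 0.2721, 0.2415]
ee_rot: [[-0.72, -0.694, -0.0], [-0.694, 0.72, 0.0], [-0.0, 0.0, -1.0]]
wrist_force: [0.9, -0.5, -0.5]
gripper_width: 0.474
gripper_force: 0.0
```

```bash
cat > go.py <<'E'
from h import *
import sys
# tool-frame move to put TCP at x y z with tool x along yaw angle (deg), tool down
x,y,z,a=map(float,sys.argv[1:5]); s=sense(); R=np.array(s["ee_rot"]); a=np.radians(a)
X=np.array([np.cos(a),np.sin(a),0]); Z=np.array([0,0,-1.]); T=np.c_[X,np.cross(Z,X),Z]
print("t",s["time_s"],"tcp",np.round(s["tcp_pos"],4),"F",np.round(s["wrist_force"],2),"w",s["gripper_width"])
print("rot",cv2.Rodrigues(R.T@T)[0].ravel().round(3),"shift cm",(R.T@(np.array([x,y,z])-s["tcp_pos"])*100).round(2))
E
python3 go.py .517 .402 .242 201
```

```text
t 0.9167 tcp [0.5521 0.2721 0.2415] F [ 0.87 -0.54 -0.47] w 0.474165265281651
rot [0.  0.  0.4] shift cm [-6.48 11.79 -0.04]
```

Call:
arm_command:
  deltas:
    - [0, 0, 0.1, -1.6, 3, 0, 1]
    - [0, 0, 0.2, -3.2, 6, 0, 1]
    - [0, 0, 0.3, -4.8, 9, 0, 1]
    - [0, 0, 0.4, -6.5, 11.8, 0, 1]
    - [0, 0, 0.4, -6.5, 11.8, 0, 1]
    - [0, 0, 0.4, -6.5, 11.8, 0, 1]
    - [0, 0, 0.4, -6.5, 11.8, 0, 1]

```text
time_s: 1.5
tcp_pos: [0.5172, 0.3997, 0.2412]
ee_rot: [[-0.932, -0.363, -0.001], [-0.363, 0.932, -0.001], [0.001, -0.001, -1.0]]
wrist_force: [0.4, -0.2, 0.2]
gripper_width: 0.02
gripper_force: 0.0
```

```bash
python3 go.py .4655 .382 .12 201; python3 - <<'E'
from h import *
c=capture("wrist"); cv2.imwrite("pics/w1.png",c["pixels"])
k,l,st,ce=cv2.connectedComponentsWithStats(redmask(c))
for i in range(1,k):
    if st[i,4]>200: print(st[i],ce[i],onplane(c,[ce[i]],.065))
E
```

```text
t 1.5 tcp [0.5172 0.3997 0.2412] F [ 0.42 -0.19  0.15] w 0.019516157489425662
rot [-0.001 -0.001  0.005] shift cm [ 5.45  0.24 12.12]
[381   0   8 106 494] [384.88461538  49.09716599] [[0.35227004 0.4125135  0.065     ]]
[520  25  44  34 968] [542.91322314  40.9803719 ] [[0.28737511 0.56065199 0.065     ]]
[ 48  72  55  49 676] [71.91272189 93.24556213] [[0.51455805 0.11740437 0.065     ]]
[ 58  92  60  41 589] [ 90.85059423 114.19185059] [[0.52875538 0.13983037 0.065     ]]
[ 587   92   53   36 1464] [614.56284153 108.98702186] [[0.31699326 0.66883832 0.065     ]]
[ 301  126   32   32 1020] [316.5 141.5] [[0.46575114 0.38036799 0.065     ]]
```

View pics/w1.png

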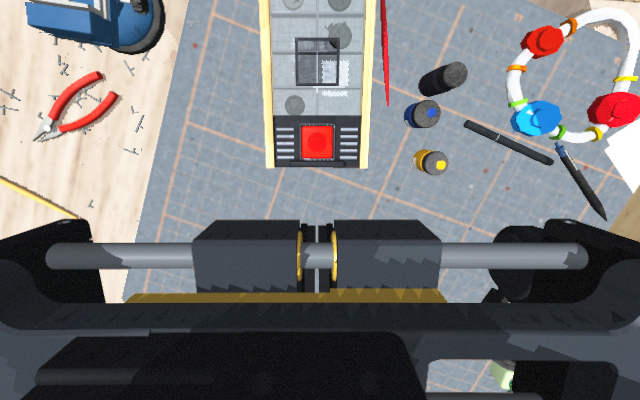

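The wrist view shows the button centred at (316,141), which gives (0.4658, 0.3804). The second hole is at (317,61), straight behind it, so the yaw matches the tool's 21.3°. This agrees with the fixed cameras. I'm going over the button.

Call:
arm_command:
  deltas:
    - [0, 0, 0, 2, 0, 0, 1]
    - [0, 0, 0, 4, 0, 3, 1]
    - [0, 0, 0, 5.5, 0.1, 6.5, 1]
    - [0, 0, 0, 5.5, 0.1, 10, 1]
    - [0, 0, 0, 5.5, 0.1, 13, 1]
    - [0, 0, 0, 5.5, 0.1, 14.1, 1]
    - [0, 0, 0, 5.5, 0.1, 14.1, 1]
    - [0, 0, 0, 5.5, 0.1, 14.1, 1]

```text
time_s: 2.22
tcp_pos: [0.4669, 0.3808, 0.1014]
ee_rot: [[-0.932, -0.362, 0.001], [-0.362, 0.932, 0.0], [-0.001, -0.0, -1.0]]
wrist_force: [-0.1, 0.7, 0.7]
gripper_width: 0.003
gripper_force: 0.0
```

```bash
python3 go.py .466 .3805 .0655 201.2; python3 - <<'E'
from h import *
a=capture("scene")["pixels"][125:225,225:345]; b=capture("side")["pixels"][165:265,210:330]
cv2.imwrite("pics/hov.png",cv2.resize(np.hstack([a,b]),None,fx=3.3,fy=3.3,interpolation=cv2.INTER_CUBIC))
E
```

```text
t 2.2167 tcp [0.4669 0.3808 0.1014] F [-0.15  0.67  0.74] w 0.0027712296638663677
rot [-0.     0.001  0.   ] shift cm [0.09 0.01 3.59]
```

View pics/hov.png

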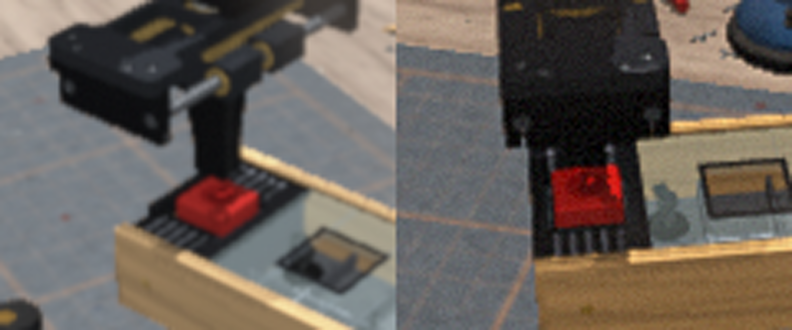

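The hover picture shows the fingers about 17 mm above the button, at (220,175) in the left half, over its centre given the height. I'll press gently.

Call:
arm_command:
  deltas:
    - [0, 0, 0, 0, 0, 1, 1]
    - [0, 0, 0, 0, 0, 1.6, 1]
    - [0, 0, 0, 0, 0, 2.2, 1]
    - [0, 0, 0, 0, 0, 2.7, 1]
    - [0, 0, 0, 0, 0, 2.7, 1]

```text
time_s: 2.73
tcp_pos: [0.4662, 0.3814, 0.0733]
ee_rot: [[-0.932, -0.363, 0.001], [-0.363, 0.932, 0.001], [-0.001, 0.0, -1.0]]
wrist_force: [-0.1, 1.3, 4.2]
gripper_width: 0.002
gripper_force: 2.3
```

Call:
arm_command:
  deltas:
    - [0, 0, 0, 0, 0, 0.3, 1]
    - [0, 0, 0, 0, 0, 0.6, 1]
    - [0, 0, 0, 0, 0, 0.7, 1]
    - [0, 0, 0, 0, 0, 0.75, 1]
    - [0, 0, 0, 0, 0, 0.75, 1]
    - [0, 0, 0, 0, 0, 0.75, 1]

```text
time_s: 3.23
tcp_pos: [0.4662, 0.3815, 0.067]
ee_rot: [[-0.932, -0.363, 0.001], [-0.363, 0.932, 0.001], [-0.001, 0.0, -1.0]]
wrist_force: [0.2, -0.4, 5.2]
gripper_width: 0.009
gripper_force: 2.9
```

Call:
arm_command:
  deltas:
    - [0, 0, 0, 0, 0, 0.1, 1]
    - [0, 0, 0, 0, 0, 0.2, 1]
    - [0, 0, 0, 0, 0, 0.2, 1]
    - [0, 0, 0, 0, 0, 0.2, 1]

```text
time_s: 3.57
tcp_pos: [0.4663, 0.3815, 0.0663]
ee_rot: [[-0.932, -0.363, 0.002], [-0.363, 0.932, 0.001], [-0.002, 0.0, -1.0]]
wrist_force: [-2.1, -1.2, 12.0]
gripper_width: 0.006
gripper_force: 5.8
```

The stop is reached, with the force at 12 N. Now I push along the case's +x (tool −x).

Call:
arm_command:
  deltas:
    - [0, 0, 0, -0.4, 0, 0, 1]
    - [0, 0, 0, -0.8, 0, 0, 1]
    - [0, 0, 0, -1.2, 0, 0, 1]
    - [0, 0, 0, -1.6, 0, 0, 1]
    - [0, 0, 0, -2.0, 0, 0, 1]
    - [0, 0, 0, -2.4, 0, 0, 1]
    - [0, 0, 0, -2.8, 0, 0, 1]
    - [0, 0, 0, -2.8, 0, 0, 1]

```text
time_s: 4.23
tcp_pos: [0.488, 0.3879, 0.0658]
ee_rot: [[-0.932, -0.362, -0.008], [-0.362, 0.932, -0.009], [0.011, -0.005, -1.0]]
wrist_force: [-12.9, -5.9, 20.6]
gripper_width: 0.007
gripper_force: 10.1
```

```bash
python3 - <<'E'
from h import *
a=capture("scene")["pixels"][135:260,240:400]; b=capture("side")["pixels"][175:300,230:390]
cv2.imwrite("pics/p1.png",cv2.resize(np.hstack([a,b]),None,fx=2.5,fy=2.5,interpolation=cv2.INTER_CUBIC))
E
```

```text
(no output)
```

View pics/p1.png

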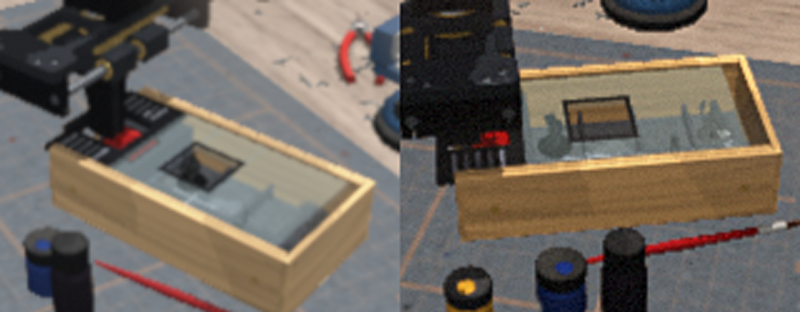

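The lid is sliding: it overhangs the end at (445,180) and has a gap behind it, while the case corner has not moved. I'll ease the press by 1 mm and go on.

Call:
arm_command:
  deltas:
    - [0, 0, 0, -0.3, 0, -0.1, 1]
    - [0, 0, 0, -0.7, 0, -0.1, 1]
    - [0, 0, 0, -1.1, 0, -0.1, 1]
    - [0, 0, 0, -1.5, 0, -0.1, 1]
    - [0, 0, 0, -1.9, 0, -0.2, 1]
    - [0, 0, 0, -2.3, 0, -0.3, 1]
    - [0, 0, 0, -2.6, 0, -0.3, 1]
    - [0, 0, 0, -2.6, 0, -0.3, 1]

```text
time_s: 5.0
tcp_pos: [0.5159, 0.3998, 0.0654]
ee_rot: [[-0.932, -0.362, -0.002], [-0.362, 0.932, -0.002], [0.003, -0.001, -1.0]]
wrist_force: [-4.0, -2.4, -3.8]
gripper_width: 0.007
gripper_force: 2.0
```

Call:
arm_command:
  deltas:
    - [0, 0, 0, -0.5, 0, -0.1, 1]
    - [0, 0, 0, -1.1, 0, -0.2, 1]
    - [0, 0, 0, -1.7, 0, -0.2, 1]
    - [0, 0, 0, -2.3, 0, -0.2, 1]
    - [0, 0, 0, -2.9, 0, -0.2, 1]
    - [0, 0, 0, -3.4, 0, -0.2, 1]
    - [0, 0, 0, -3.9, 0, -0.2, 1]
    - [0, 0, 0, -4.2, 0, -0.2, 1]

```text
time_s: 5.67
tcp_pos: [0.5573, 0.417, 0.07]
ee_rot: [[-0.932, -0.363, 0.004], [-0.363, 0.932, 0.003], [-0.004, 0.001, -1.0]]
wrist_force: [-7.2, -3.5, -1.2]
gripper_width: 0.007
gripper_force: 5.3
```

```bash
python3 go.py .5548 .416 .0675 201.2; python3 - <<'E'
from h import *
for n in ("scene","side","wrist"):
    c=capture(n); k,l,st,ce=cv2.connectedComponentsWithStats(redmask(c))
    for i in range(1,k):
        if st[i,4]>30:
            p=onplane(c,[ce[i]],.065)[0]
            if np.hypot(*(p[:2]-[.466,.38]))<.06: print(n,st[i],p)
E
```

```text
t 5.6667 tcp [0.5573 0.417  0.07  ] F [-7.21 -3.51 -1.2 ] w 0.006849751132234503
rot [0.001 0.004 0.001] shift cm [ 0.27 -0.01  0.25]
scene [279 179  24  17 281] [0.45818383 0.38502546 0.065     ]
side [257 215  22  19 368] [0.46365193 0.39153374 0.065     ]
wrist [ 277   26   73   81 5749] [0.46654871 0.38089217 0.065     ]
```

The button is up again and red is fully visible at its original place. I back off inside the hole, then lift away.

Call:
arm_command:
  deltas:
    - [0, 0, 0, 0.5, 0, 0, 1]
    - [0, 0, 0, 1, 0, 0, 1]
    - [0, 0, 0, 1, 0, 0, 1]
    - [0, 0, 0, 1, 0, -1, 1]
    - [0, 0, 0, 1, 0, -3, 1]
    - [0, 0, 0, 1, 0, -6, 1]
    - [0, 0, 0, 1, 0, -9.5, 1]
    - [0, 0, 0, 1, 0, -13, 1]

```text
time_s: 6.48
tcp_pos: [0.546, 0.4121, 0.2014]
ee_rot: [[-0.932, -0.363, 0.001], [-0.363, 0.932, 0.0], [-0.001, -0.0, -1.0]]
wrist_force: [0.0, 0.5, -0.1]
gripper_width: 0.003
gripper_force: 0.0
```

Call:
arm_command:
  deltas:
    - [0, 0, 0, -3, 0, -3, 1]
    - [0, 0, 0, -6, 0, -3, 1]
    - [0, 0, 0, -6, 0, -3, 1]
    - [0, 0, 0, -6, 0, -3, 1]

```text
time_s: 6.82
tcp_pos: [0.6028, 0.4341, 0.2296]
ee_rot: [[-0.932, -0.361, 0.001], [-0.361, 0.932, 0.001], [-0.001, 0.001, -1.0]]
wrist_force: [-0.7, 0.2, -0.9]
gripper_width: 0.007
gripper_force: 0.0
```

```bash
python3 go.py .5548 .416 .0675 201.2; python3 - <<'E'
from h import *
a=capture("scene")["pixels"][135:260,220:380]; b=capture("side")["pixels"][175:300,220:380]
cv2.imwrite("pics/end.png",cv2.resize(np.hstack([a,b]),None,fx=2.5,fy=2.5,interpolation=cv2.INTER_CUBIC))
E
```

```text
t 6.8167 tcp [0.6028 0.4341 0.2296] F [-0.68  0.17 -0.92] w 0.007231647552873764
rot [ 0.001  0.001 -0.   ] shift cm [ 5.15  0.04 16.2 ]
```

View pics/end.png

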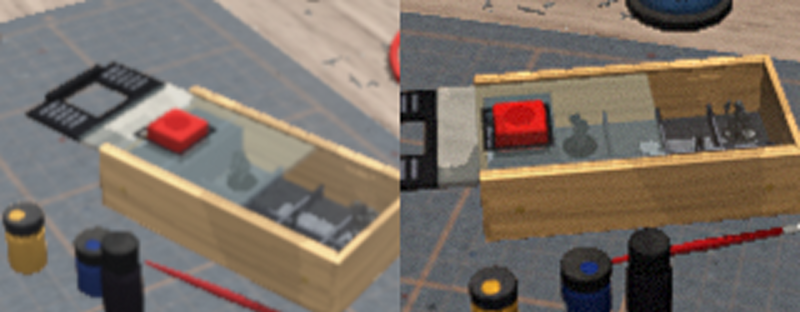

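The picture shows the lid locked open, with the button up in the rimmed second hole at (180,130) on the left and (522,122) on the right. The bystanders stand unmoved and the arm is clear, so I'm handing in.

```bash
python3 -c "
from station import finish_job
print(finish_job())"
```

```text
the job is handed in; nothing more can be done
None
```

The case is open: the lid is slid out, and the last pictures show the button sprung up in the second hole with the case, pots, ink and brush where they stood; the job is handed in, with no verdict returned.

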